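Lay the pressure plate down and push it home

TASK

The round pressure plate is standing on its rim, leaning back against two short pegs on the rubber-faced board. Push its top edge from behind with the fingers so that it tips over forward and lies flat on the board with its bolted face up, then push it along the board until it sits against both brass locating pins. Do not pick the plate up at any time, and leave the piston, the sleeve and the piston pin standing where they are.

Things in the scene. Friction and masses are not known exactly. Their poses are not given: they have to be found in the camera images.
- board: Plywood board faced with black rubber, 282 x 150 x 12 mm, fixed to the bench. Origin at bench level, below the middle of the line where the plate's lower edge stands. x: forward along the board, the way to tip and push the plate; y: to the left of that; z up. It reaches from x = -53 to 229 mm and y = -75 to 75 mm; rubber face at z = 12 mm.
- rest (a point): Point midway between the tops of the two steel pegs that the plate leans on: pegs 12 mm thick at y = +-50 mm of the board, tops 75 mm above the bench, leaning back 12 degrees; the space between them is open. At their feet two blue chocks (board x -14 to 10 mm, |y| 40 to 54 mm, tops 24 mm above the bench) keep the standing plate from rolling sideways.
- pins (a point): Point on the rubber face midway between the two brass locating pins at the board's forward end: 12 mm thick, at x = 215 mm, y = +-35 mm of the board, tops 30 mm above the bench.
- plate: Grey steel pressure plate, a disc 136 mm across and 10 mm thick, about 0.6 kg, loose. Origin: centre of its plain face; z: along its axis to the bolted face. It starts on its rim, leaning back 12 degrees against the pegs, bolted face to the rear, top edge 149 mm above the bench; it falls forward once its top is pushed 35 mm or so. Lying flat it covers heights 12 to 22 mm.
- plate_mid (a point): Centre of the pressure plate, at half its thickness. Right after tipping it lies roughly 75 to 120 mm ahead of the board's origin.
- seat (a point): Point on the rubber face, 150 mm ahead of the board's origin: friction on the rubber is high (about 1); the plate's centre lies over this point when the plate touches both brass pins.
- piston: Bare metal piston standing on its skirt on the bench beside the board, 63 mm diameter, 54 mm high; origin at the centre of its underside. Bystander.
- sleeve: Steel spacer sleeve standing on end on the bench beside the board, 24 mm diameter, 52 mm high; origin at the centre of its underside. Bystander.
- pin: Hollow steel piston pin standing on end on the bench beside the board, 18 mm diameter, 46 mm high; origin at the centre of its underside. Bystander.
Things that resemble listed ones, but are neither listed nor needed, are in the scene too. Several things have the shape of the plate; the one meant has the colours described above.

How it is judged:
By the outcome, as a careful person would: the job done as asked, in the order asked, and still so for the second after the job is handed in, with the robot touching nothing.
It also fails if it takes over 50 s, if anything falls off the work surface, if the arm or the gripper's body presses on something with over 40 N, if the wrist force passes 120 N, or if a joint passes its speed limit or range.

ROBOT

A 6-joint arm with a two-finger parallel gripper is mounted at the origin on a cart in front of the work surface, level with it; the furniture and walls round the work are solid. World frame = base frame: x ahead of the robot, y to its left, z up, the work surface at z = 0. Lengths are in m, angles in degrees, forces in N, time in s.
With the tool pointing down it reaches from about 0.4 to 0.825 m from the base axis. Payload 7 kg.
Tool frame: the origin (TCP) lies at the very end of the fingers, on their centre line; the grasp point (between the pads) lies 19 mm behind it (ctrl.tcp_to_grasp is the distance from the TCP to the grasp point, in m); z points along the fingers, y is the direction in which the jaws open and shut (so a half turn about z gives the same grasp; the last joint's range is limited). The gripper opens to 88 mm and grips with 3 to 60 N. Pads are 19 mm wide; open, the fingers measure 130 mm over their backs; the gripper's body (78 mm by 193 mm) begins 47 mm behind the grasp point.
Start: joints at [16.507, 20.546, 0.682, 0, -70.136, -16.507], TCP at [0.675, -0, 0.227] pointing down, gripper open.
Joint ranges: [-176.03, 176.03], [-82.01, 121.73], [-58.28, 71.71], [-173.87, 95.51], [-174.79, -0.11], [-173.66, 173.66]. Speed limits (degrees/s): [136.94, 136.94, 172.46, 180, 180, 180].

INTERFACE

Orientations are given as [roll, pitch, yaw] about the fixed x, y, z axes, in that order (R = Rz(yaw) Ry(pitch) Rx(roll)).
In Python, from plant import ctrl gives the robot as it stands.
- The arm moves only by the tool jog_arm, never from a script. Its argument "commands" is a list of rows, each an object of numbers: "x", "y", "z": the shift along the tool's x, y, z in cm; "roll": the turn about the tool's z in rad. In form: [{"x": .., "y": .., "z": .., "roll": ..}, ...]. A call has 1 to 12 rows; each row shifts and turns the commanded pose from where the row before left it, along the tool's axes as they then stand; what a row does not reach is not made up. A row lasts 1/10 s, in which the tool goes at most 50 mm and 8.59 degrees, less where a joint would pass 70% of its speed; a pose out of reach is approached as far as the arm can. A call is refused whole if a number of a shift passes 5 or a number of a turn 0.15, either way. A call with a gripper value outside its range is refused whole. "gripper" is the finger opening in cm, from 0 to 8.76, set as the call begins (left out, the last holds). The fingers move at their own pace and stop on an object; the grip force is fixed at half the most. Time passes only in rows, so rows that do not move let the fingers close. It gives the time, the measured TCP pose, the force and the opening at its end, in the units of the state.
- ctrl.get_obs(): the state, without advancing time (a new reading comes with each control period).
- ctrl.snapshot(name): name is "scene" or "side" or "wrist"; returns a dict with "image" (400x640x3 uint8, red, green, blue), "mtx" (3x3 intrinsics, pixels), "position" and "orientation" of the camera in the world; the wrist camera has in their place "hand_eye" (4x4, takes a point from camera to tool coordinates, whose origin is the TCP and whose axes are the flange's). Camera axes: x right, y up, looking along -z (the intrinsics and any distortion apply to the point x, -y, -z); pixel columns grow to the right and rows downward; lengths in m; the calibration is good to about 2 mm. A picture is of the moment at which its call begins: read the wrist's pose just before it. There is no depth.
- ctrl.close_job(): hands the job in, once; it reports no verdict.
Trained networks look in the newest picture that a camera, given by its name, has taken for a name from the list of things; names that differ only in an ending like _2 or _b are one class to them, and where a whole thing is asked for, a point or a joint stands for the part that bears it (a point fixed in the world has none). Each returns a list of dicts, best first, with "confidence" (0 to 1); they miss things now and then, are a little off and sometimes report something else, mostly with a low value. They report only what shows in the picture. A call takes as long as a camera call. They do not tell look-alikes from the thing itself.
- ctrl.search_frame(camera, query): "position" ([column, row] as shares, 0 to 1, of the picture: columns of its width, rows of its height, amid what is visible of it).
- ctrl.regions_of(camera, query): "mask" (400x640 bool, what is visible of it) and "position" ([column, row] as shares, 0 to 1, of the picture: columns of its width, rows of its height, amid what is visible of it).
The state is a dict: "clock": time; "joint_pos": joint angles; "qvel": joint speeds; "tau": joint torques, N m; "tool_pos": TCP position; "orientation": TCP orientation; "force": force on the tool from outside, world axes, zero at the start; "moment": the same for the moment, N m; "opening": finger opening in m.
Only numpy, scipy, OpenCV 4.12 (cv2) and the standard library are available. Lean on these libraries where they do the work, as an engineer would, in place of code of your own. Each camera call takes 0.05 s, during which the arm holds its last target.

## Working session

There is one attempt and no reset: what is moved stays moved. The work goes in short steps, Python scripts to look and compute and a tool call to move; the robot and the scene stay as the last step left them, time stands still between calls to the robot, and variables do not carry over. Pictures are saved under pics/ and viewed, and the job is handed in when it is done.

Besides the shell and the picture viewer there is one more tool, called after ">>>" as name([rows], argument=value, ...), one row to a line, values as JSON. jog_arm: Moves the arm, as the interface text tells. Its arguments: {"type":"object","properties":{"commands":{"type":"array"},"gripper":{"type":"number"}},"required":["commands"]}

```bash
mkdir -p pics; cat > h.py <<'E'
from plant import ctrl
import numpy as np, cv2
from scipy.spatial.transform import Rotation as R
def snap(cam,name):
    s=ctrl.snapshot(cam); cv2.imwrite(f'pics/{name}.png',s['image'][:,:,::-1]); return s
E
python3 - <<'E'
from h import *
o=ctrl.get_obs(); print(o)
for c in ['scene','side']:
    s=snap(c,c+'0'); print(c,s['mtx'],s['position'],s['orientation'],[k for k in s])
    for q in ['board','rest','pins','plate','piston','sleeve','pin']:
        print(q,[(round(d['confidence'],2),(np.array(d['position'])*[640,400]).round(1).tolist()) for d in ctrl.search_frame(c,q)])
E
```

```text
{'clock': 0.0, 'joint_pos': array([ 1.65060001e+01,  2.05914251e+01,  6.33457109e-01, -2.12156149e-02,
       -7.01350443e+01, -1.65067714e+01]), 'qvel': array([ 0.01667606,  0.11328623, -0.00248935,  0.0868717 ,  0.00593906,
        0.01727325]), 'tau': array([-8.00930356e-04, -5.82726967e+01,  2.93058443e+01,  6.99745238e+00,
        6.93249181e-03, -2.06530804e-04]), 'tool_pos': array([ 6.74508759e-01, -3.10505127e-05,  2.25616944e-01]), 'orientation': array([ 1.79905154e+02, -7.30819155e-03, -9.00079906e+01]), 'force': array([ 0.30434718, -0.51068116, -0.85839474]), 'moment': array([-0.01983471,  0.04721133,  0.02752884]), 'opening': 0.08758363212737483}
scene [[401.59190745   0.         318.26371713]
 [  0.         401.59190745 200.59133489]
 [  0.           0.           1.        ]] [-0.02362078  0.04885341  0.58034087] [  54.6989825     1.27020645 -120.58190366] ['image', 'mtx', 'position', 'orientation']
board [(0.89, [316.5, 247.1]), (0.15, [361.8, 271.4])]
rest [(0.72, [315.5, 247.3])]
pins [(0.84, [317.7, 246.3])]
plate [(0.87, [367.7, 204.6]), (0.81, [214.0, 201.7]), (0.55, [464.0, 271.0])]
piston [(0.68, [290.2, 200.3])]
sleeve [(0.53, [362.2, 272.0]), (0.53, [340.7, 197.1])]
pin [(0.53, [339.2, 198.7])]
side [[406.54290115   0.         316.3891674 ]
 [  0.         406.54290115 193.83171188]
 [  0.           0.           1.        ]] [ 0.12245611 -1.16372297  0.59640597] [ 62.94546305   0.29464745 -28.0978331 ] ['image', 'mtx', 'position', 'orientation']
board [(0.79, [298.6, 237.2])]
rest [(0.71, [298.6, 239.9])]
pins [(0.56, [297.6, 240.9])]
plate [(0.74, [304.1, 214.7]), (0.65, [258.0, 292.0]), (0.63, [364.9, 184.0])]
piston [(0.64, [344.8, 204.5])]
sleeve [(0.63, [343.9, 202.3]), (0.53, [260.0, 227.4])]
pin [(0.52, [353.8, 226.7])]
```

View pics/scene0.png

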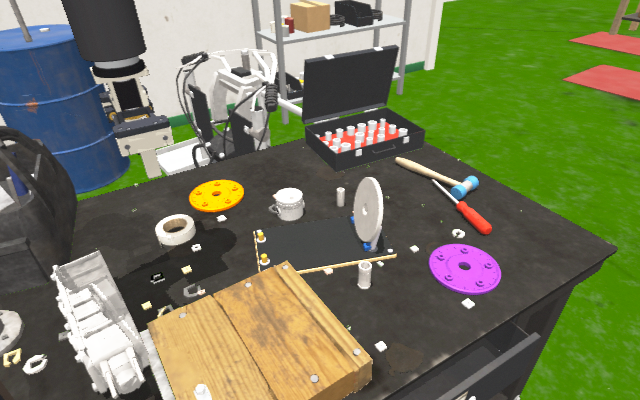

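View pics/side0.png

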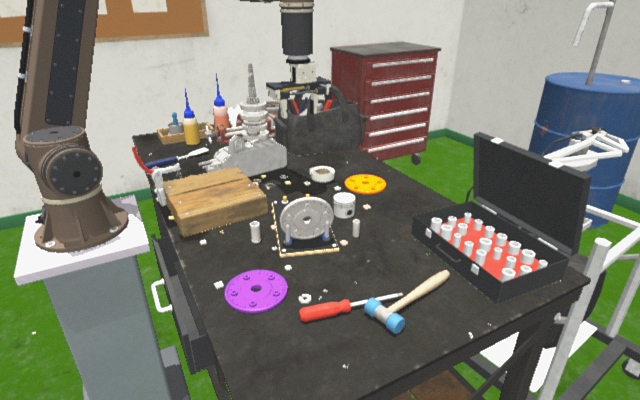

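```bash
python3 - <<'E'
import cv2
a=cv2.imread('pics/scene0.png')[160:300,190:470]; cv2.imwrite('pics/scene0z.png',cv2.resize(a,(800,400),interpolation=cv2.INTER_CUBIC))
a=cv2.imread('pics/side0.png')[150:310,210:410]; cv2.imwrite('pics/side0z.png',cv2.resize(a,(750,600),interpolation=cv2.INTER_CUBIC))
E
```

```text
(no output)
```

View pics/scene0z.png

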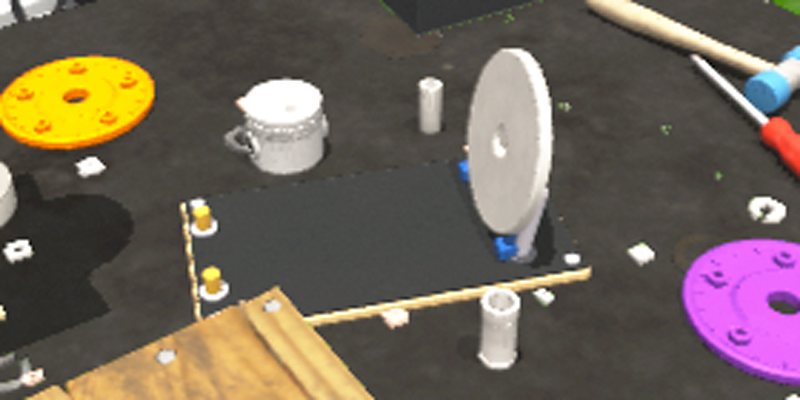

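View pics/side0z.png

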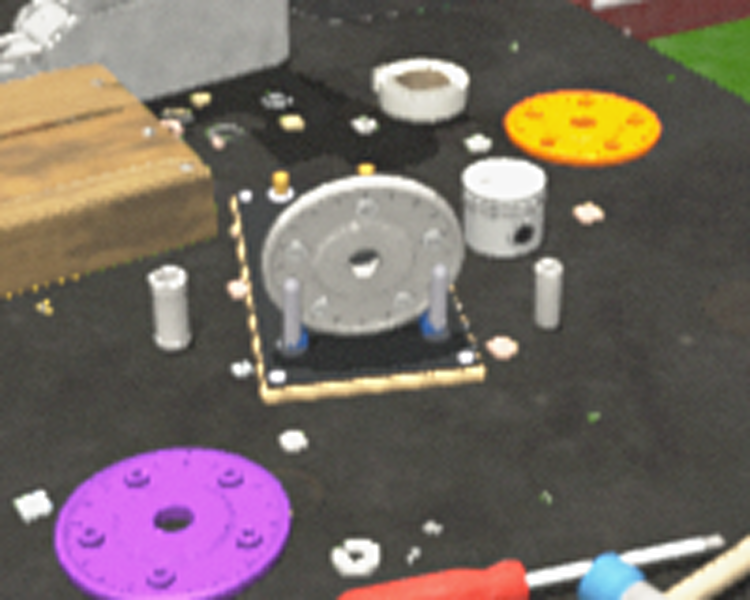

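The scene picture shows the plate standing at about (368,208), with the brass pins at (261,233) and (264,255), so board forward is roughly world +y. The orange and purple discs are look-alikes. Next I'll fit the board pose from points picked in both views.

```bash
cat >> h.py <<'E'
CAM={'scene':(401.59190745,318.26371713,200.59133489,[-0.02362078,0.04885341,0.58034087],[54.6989825,1.27020645,-120.58190366]),
'side':(406.54290115,316.3891674,193.83171188,[0.12245611,-1.16372297,0.59640597],[62.94546305,0.29464745,-28.0978331])}
def proj(c,P):
    f,cx,cy,p,o=CAM[c]; q=(np.atleast_2d(P)-p)@R.from_euler('xyz',o,degrees=True).as_matrix()
    return np.c_[cx-f*q[:,0]/q[:,2], cy+f*q[:,1]/q[:,2]]
def atz(c,uv,z):
    f,cx,cy,p,o=CAM[c]; d=R.from_euler('xyz',o,degrees=True).as_matrix()@[(uv[0]-cx)/f,-(uv[1]-cy)/f,-1]
    return np.array(p)+d*(z-p[2])/d[2]
def b2w(b,P): 
    P=np.atleast_2d(P)/1000.; c,s=np.cos(b[2]),np.sin(b[2])
    return np.c_[b[0]+c*P[:,0]-s*P[:,1], b[1]+s*P[:,0]+c*P[:,1], P[:,2]]
E
python3 - <<'E'
from h import *
from scipy.optimize import least_squares
obs=[('scene',(260.7,232.8),(215,-35,30)),('scene',(263.9,254.9),(215,35,30)),('scene',(396.5,254.5),(-53,75,12)),('scene',(253.7,231.4),(229,-75,12)),
('side',(280.7,254.5),(-53,75,12)),('side',(339,248.9),(-53,-75,12)),('side',(284.5,196.5),(215,35,30)),('side',(307.7,194.5),(215,-35,30))]
f=lambda b:np.concatenate([proj(c,b2w(b,P))[0]-uv for c,uv,P in obs])
r=least_squares(f,[0.6,0,1.5],loss='soft_l1'); print(r.x,np.degrees(r.x[2]));print(f(r.x).reshape(-1,2).round(1))
np.save('b.npy',r.x)
from math import *
# draw
for c in ['scene','side']:
    im=cv2.imread(f'pics/{c}0.png')
    L=[(-53,-75,12),(229,-75,12),(229,75,12),(-53,75,12)]
    cv2.polylines(im,[np.round(proj(c,b2w(r.x,L))*8).astype(int)],True,(0,255,255),1,cv2.LINE_AA,3)
    t=np.linspace(0,2*pi,60);th=radians(12)
    for off,col in((0,(0,0,255)),(10,(0,255,0))):
        # bottom back edge at x=0
        P=np.c_[-68*sin(th)*(1+np.cos(t))+(10-off)*cos(th)-5,68*np.sin(t),12+(10-off)*sin(th)+68*cos(th)*(1+np.cos(t))]
        cv2.polylines(im,[np.round(proj(c,b2w(r.x,P))*8).astype(int)],True,col,1,cv2.LINE_AA,3)
    for y in(-50,50): cv2.circle(im,tuple(proj(c,b2w(r.x,[-26,y,75]))[0].round().astype(int)),2,(255,0,255),1)
    x0,y0=(190,160) if c=='scene' else (210,150)
    cv2.imwrite(f'pics/{c}1.png',cv2.resize(im[y0:y0+150,x0:x0+200+60],None,fx=3,fy=3,interpolation=cv2.INTER_CUBIC))
# bystanders
print('sleeve',atz('scene',(364,287),0),atz('side',(255,242),0));print('piston',atz('side',(345,217),0));print('pin',atz('side',(356,237),0))
# block corner
print('block',atz('side',(210+212/3.75,150+180/3.75),0.07),atz('scene',(190+277/2.857,160+290/2.857),.07),atz('side',(210+215/3.75,150+235/3.75),0))
E
```

```text
[ 0.5155502  -0.36507697  1.25455359] 71.88062575923087
[[ 0.1 -0.2]
 [ 0.4 -0.5]
 [ 0.7 -2. ]
 [-0.2 -2.8]
 [-1.3 -1.4]
 [-0.1 -2.1]
 [-0.5 -0.5]
 [-0.9 -0.4]]
sleeve [ 0.3957195  -0.28561881  0.        ] [ 0.39777289 -0.29981696  0.        ]
piston [ 0.67297681 -0.30222674  0.        ]
pin [ 0.64321782 -0.40619629  0.        ]
block [ 0.47120344 -0.20894005  0.07      ] [ 0.46845278 -0.16274334  0.07      ] [ 0.48456081 -0.17058858  0.        ]
```

View pics/scene1.png

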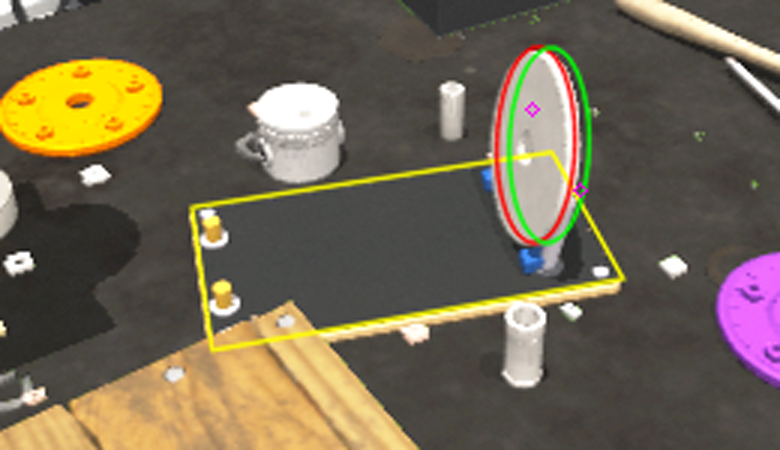

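View pics/side1.png

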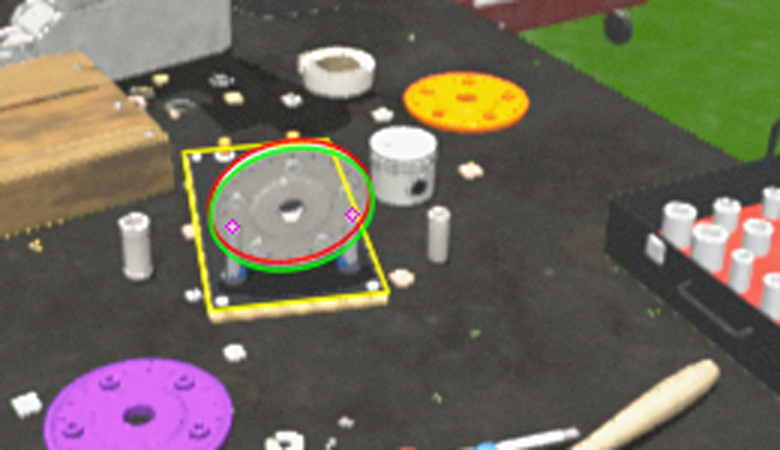

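The fit agrees with both pictures: board at (0.5155, -0.365), yaw 71.9°. I'll rotate the tool so that tool x points backward along the board, then move behind the plate while staying high.

>>> jog_arm([
  {"roll": 0.12},
  {"roll": 0.12},
  {"roll": 0.076},
  {"x": 4,"y": 0.4},
  {"x": 4,"y": 0.4},
  {"x": 4,"y": 0.4},
  {"x": 4,"y": 0.4},
  {"x": 4,"y": 0.4},
  {"x": 4,"y": 0.4},
  {"x": 4,"y": 0.4},
  {"x": 4,"y": 0.4},
  {},
], gripper=2)

```text
validation failed for argument at $.co...
```

```bash
cat >> h.py <<'E'
def inb(p,b=None):
    b=np.load('b.npy') if b is None else b
    d=np.array(p[:2])-b[:2]; c,s=np.cos(b[2]),np.sin(b[2]); return np.r_[c*d[0]+s*d[1],-s*d[0]+c*d[1],p[2]]*1000
def st():
    o=ctrl.get_obs(); print(round(o['clock'],2),'board mm',inb(o['tool_pos']).round(1),'ori',o['orientation'].round(2),'F',o['force'].round(1),'op',round(o['opening'],4))
E
python3 -c "
from h import *
st()"
```

```text
0.8 board mm [396.5 -38.  226.6] ori [-180.    0.  -90.] F [ 0.1 -0.2 -0.2] op 0.0876
```

>>> jog_arm([
  {"x": 0,"y": 0,"z": 0,"roll": 0.12},
  {"x": 0,"y": 0,"z": 0,"roll": 0.12},
  {"x": 0,"y": 0,"z": 0,"roll": 0.076},
  {"x": 4,"y": 0.4,"z": 0,"roll": 0},
  {"x": 4,"y": 0.4,"z": 0,"roll": 0},
  {"x": 4,"y": 0.4,"z": 0,"roll": 0},
  {"x": 4,"y": 0.4,"z": 0,"roll": 0},
  {"x": 4,"y": 0.4,"z": 0,"roll": 0},
  {"x": 4,"y": 0.4,"z": 0,"roll": 0},
  {"x": 4,"y": 0.4,"z": 0,"roll": 0},
  {"x": 4,"y": 0.4,"z": 0,"roll": 0},
  {"x": 0,"y": 0,"z": 0,"roll": 0},
], gripper=2)

```text
clock: 2.0
tool_pos: [0.5431, -0.2977, 0.2267]
orientation: [180.0, -0.0, -108.3]
force: [0.6, 0.3, 0.0]
opening: 0.02
```

```bash
python3 -c "
from h import *
st()"
```

```text
2.0 board mm [ 72.6  -5.2 226.7] ori [ 1.7999e+02 -3.0000e-02 -1.0832e+02] F [0.6 0.3 0. ] op 0.02
```

```bash
python3 -c "
from h import *
o=ctrl.get_obs();s=snap('wrist','w0');print(s['mtx'],s['hand_eye'],o['tool_pos'],[k for k in s])"
```

```text
[[358.23788106   0.         320.20121594]
 [  0.         358.23788106 200.82255286]
 [  0.           0.           1.        ]] [[-1.13213652e-04  9.54184188e-01  2.99219855e-01  8.08631355e-02]
 [ 9.99999084e-01 -2.95616574e-04  1.32105608e-03  2.68801582e-04]
 [ 1.34898517e-03  2.99219731e-01 -9.54183281e-01 -1.57928373e-01]
 [ 0.00000000e+00  0.00000000e+00  0.00000000e+00  1.00000000e+00]] [ 0.54306299 -0.29772559  0.22669695] ['image', 'mtx', 'hand_eye']
```

View pics/w0.png

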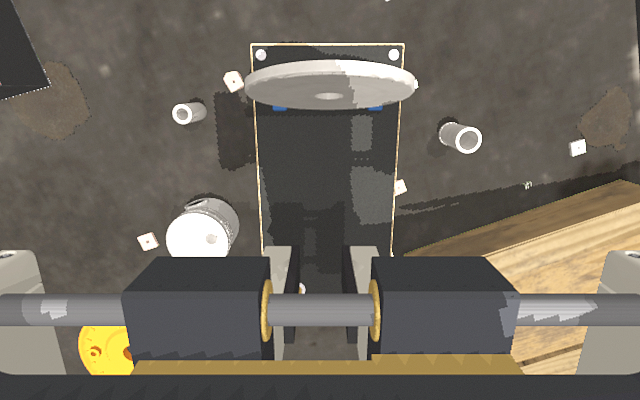

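The wrist picture shows the board's rear corners at (252,44) and (404,44), and the plate's top at (330,70). I'll check the fit against these points.

```bash
cat >> h.py <<'E'
HE=np.array([[-1.13213652e-04,9.54184188e-01,2.99219855e-01,8.08631355e-02],[9.99999084e-01,-2.95616574e-04,1.32105608e-03,2.68801582e-04],[1.34898517e-03,2.99219731e-01,-9.54183281e-01,-1.57928373e-01],[0,0,0,1]])
def watz(uv,z,pos,ori):
    Rt=R.from_euler('xyz',ori,degrees=True).as_matrix()
    p=Rt@HE[:3,3]+pos; d=Rt@HE[:3,:3]@[(uv[0]-320.2)/358.24,-(uv[1]-200.82)/358.24,-1]
    return p+d*(z-p[2])/d[2]
E
python3 -c "
from h import *
o=ctrl.get_obs()
for uv,z in [((252,44),.012),((404,44),.012),((260,245),.012),((393,245),.012),((247,80),.08),((418,80),.08),((332,97),.079)]:
  print(inb(watz(uv,z,o['tool_pos'],o['orientation'])).round(1))"
```

```text
[-47.6 -70.8  12. ]
[-47.1  74.8  12. ]
[162.5 -74.4  12. ]
[162.9  76.4  12. ]
[-13.4 -64.5  80. ]
[-12.9  73.3  80. ]
[ 0.   4.1 79. ]
```

>>> jog_arm([
  {"x": 4,"y": 0.2,"z": 0,"roll": 0},
  {"x": 4,"y": 0.2,"z": 0,"roll": 0},
  {"x": 4,"y": 0.1,"z": 0,"roll": 0},
  {"x": 3,"y": 0,"z": 0,"roll": 0},
  {"x": 0,"y": 0,"z": 0,"roll": 0},
], gripper=2)

```text
clock: 2.55
tool_pos: [0.4929, -0.4376, 0.2261]
orientation: [180.0, -0.0, -108.2]
force: [0.2, 1.7, -0.9]
opening: 0.0204
```

>>> jog_arm([
  {"x": 0,"y": 0.3,"z": 4,"roll": 0},
  {"x": 0,"y": 0,"z": 4,"roll": 0},
  {"x": 0,"y": 0,"z": 2.2,"roll": 0},
  {"x": -1.5,"y": 0,"z": 0,"roll": 0},
  {"x": -0.5,"y": 0,"z": 0,"roll": 0},
  {"x": 0,"y": 0,"z": 0,"roll": 0},
], gripper=2)

```text
clock: 3.15
tool_pos: [0.4989, -0.4144, 0.1263]
orientation: [-179.9, -0.0, -108.0]
force: [-0.4, 0.1, 0.7]
opening: 0.0201
```

```bash
python3 -c "
from h import *
st()
for c in ['scene','side']:
  im=snap(c,c+'2')['image'][:,:,::-1]
  x0,y0=(250,80) if c=='scene' else (210,80)
  cv2.imwrite(f'pics/{c}2z.png',cv2.resize(im[y0:y0+190,x0:x0+240],None,fx=3,fy=3,interpolation=cv2.INTER_CUBIC))
"
```

```text
3.15 board mm [-52.1   0.5 126.3] ori [-1.7985e+02 -3.0000e-02 -1.0797e+02] F [-0.4  0.1  0.7] op 0.0201
```

View pics/scene2z.png

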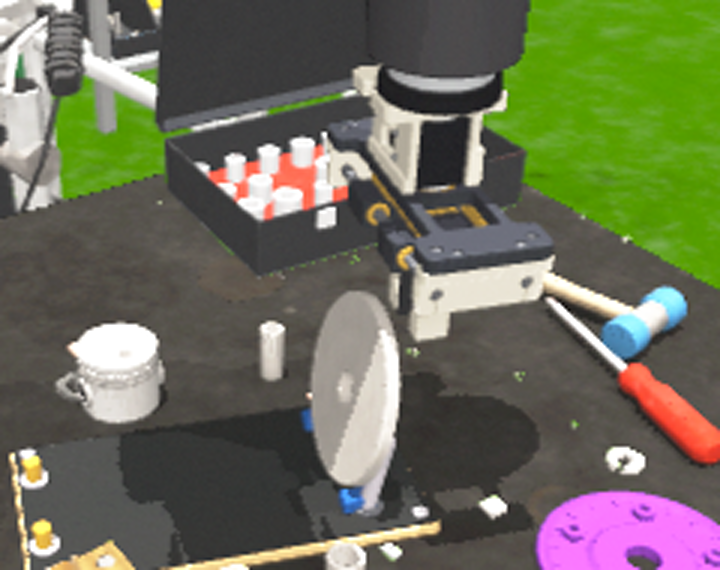

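View pics/side2z.png

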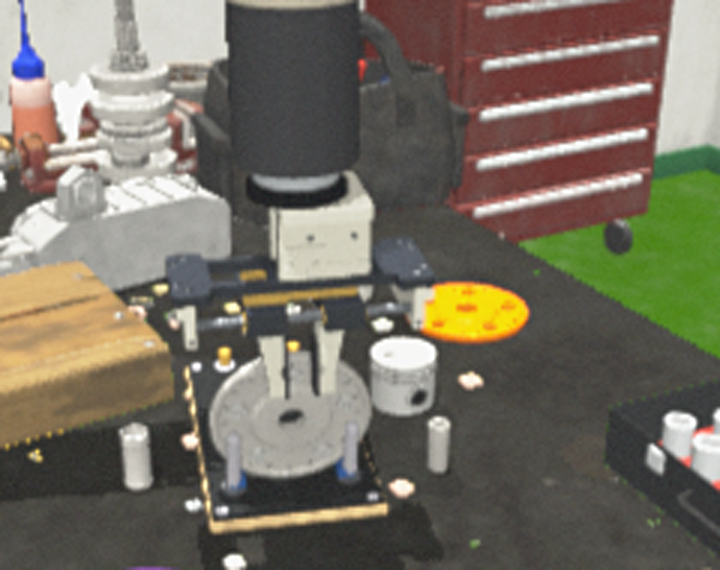

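Both pictures show the fingers centred behind the plate, with the tips about 2 cm below its top edge. I'll push slowly.

>>> jog_arm([
  {"x": -0.5,"y": 0,"z": 0,"roll": 0},
  {"x": -0.5,"y": 0,"z": 0,"roll": 0},
  {"x": -0.5,"y": 0,"z": 0,"roll": 0},
  {"x": -0.5,"y": 0,"z": 0,"roll": 0},
  {"x": -0.5,"y": 0,"z": 0,"roll": 0},
  {"x": -0.5,"y": 0,"z": 0,"roll": 0},
  {"x": -0.5,"y": 0,"z": 0,"roll": 0},
  {"x": 0,"y": 0,"z": 0,"roll": 0},
], gripper=2)

```text
clock: 4.05
tool_pos: [0.5082, -0.3814, 0.1245]
orientation: [180.0, 0.0, -108.1]
force: [-0.2, -0.1, 0.4]
opening: 0.0199
```

```bash
python3 -c "
from h import *
st()
for c in ['scene']:
  im=snap(c,c+'3')['image'][:,:,::-1]
  x0,y0=(250,80) if c=='scene' else (210,80)
  cv2.imwrite(f'pics/{c}3z.png',cv2.resize(im[y0:y0+190,x0:x0+240],None,fx=3,fy=3,interpolation=cv2.INTER_CUBIC))
"
```

```text
4.05 board mm [-17.8   1.9 124.5] ori [ 1.7999e+02  1.0000e-02 -1.0808e+02] F [-0.2 -0.1  0.4] op 0.0199
```

View pics/scene3z.png

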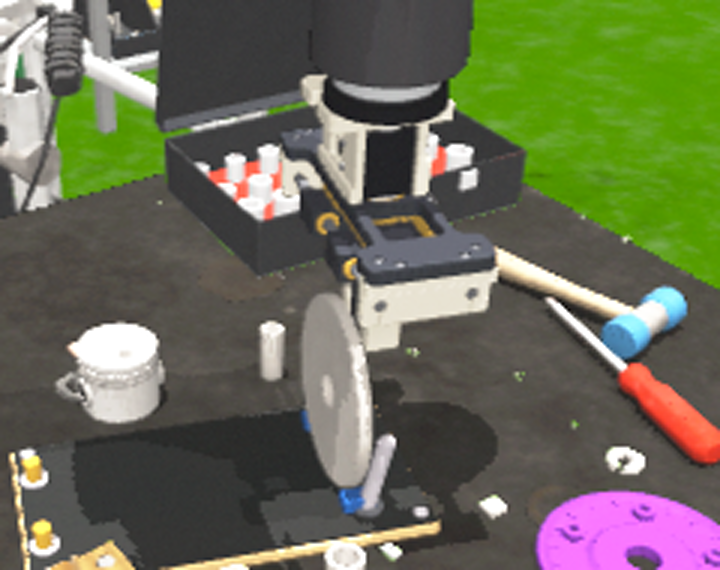

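The plate is now about upright, so I'll continue gently.

>>> jog_arm([
  {"x": -0.4,"y": 0,"z": 0,"roll": 0},
  {"x": -0.4,"y": 0,"z": 0,"roll": 0},
  {"x": -0.4,"y": 0,"z": 0,"roll": 0},
  {"x": -0.4,"y": 0,"z": 0,"roll": 0},
  {"x": -0.4,"y": 0,"z": 0,"roll": 0},
  {"x": -0.4,"y": 0,"z": 0,"roll": 0},
  {"x": -0.3,"y": 0,"z": 0,"roll": 0},
  {"x": 0,"y": 0,"z": 0,"roll": 0},
  {"x": 0,"y": 0,"z": 0,"roll": 0},
  {"x": 0,"y": 0,"z": 0,"roll": 0},
  {"x": 0,"y": 0,"z": 0,"roll": 0},
], gripper=2)

```text
clock: 5.2
tool_pos: [0.5163, -0.3565, 0.1246]
orientation: [-180.0, -0.0, -108.1]
force: [-0.1, -0.2, 0.3]
opening: 0.02
```

```bash
python3 -c "
from h import *
st()
for c in ['scene','side']:
  im=snap(c,c+'4')['image'][:,:,::-1]
  x0,y0=(230,80) if c=='scene' else (210,80)
  cv2.imwrite(f'pics/{c}4z.png',cv2.resize(im[y0:y0+200,x0:x0+240],None,fx=3,fy=3,interpolation=cv2.INTER_CUBIC))
"
```

```text
5.2 board mm [  8.4   1.9 124.6] ori [-180.     -0.   -108.12] F [-0.1 -0.2  0.3] op 0.02
```

View pics/scene4z.png

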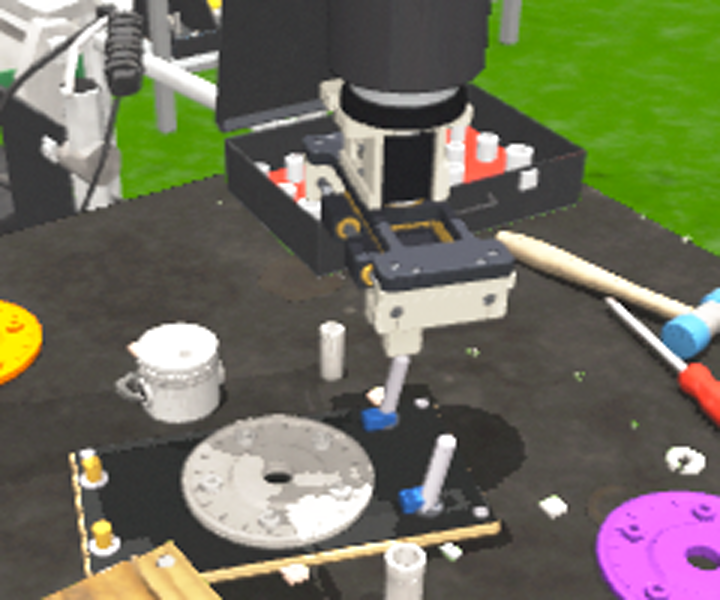

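View pics/side4z.png

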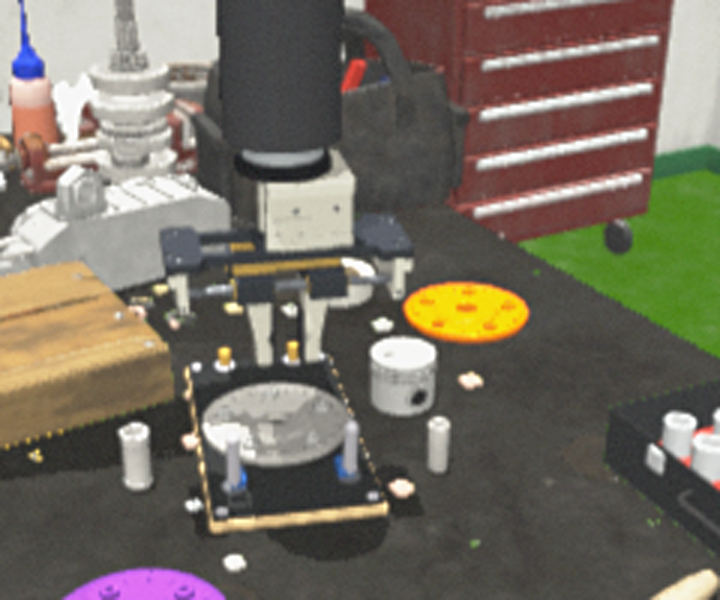

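The plate lies flat with its bolted face up. Now I'll measure its centre.

```bash
cat >> h.py <<'E'
def platec(c,near):
    best=None
    for d in ctrl.regions_of(c,'plate'):
        m=d['mask'].astype(np.uint8); p=np.array(d['position'])*[640,400]
        cs,_=cv2.findContours(m,cv2.RETR_EXTERNAL,cv2.CHAIN_APPROX_NONE); k=max(cs,key=cv2.contourArea)[:,0,:]
        h=cv2.convexHull(k)[:,0,:]
        P=np.array([atz(c,q,.020)[:2] for q in h])
        pp=inb(np.r_[P.mean(0),.02])
        (cx,cy),r=cv2.minEnclosingCircle((P*1000).astype(np.float32))
        # LSQ circle fixed radius
        from scipy.optimize import least_squares
        f=least_squares(lambda v:np.hypot(P[:,0]-v[0],P[:,1]-v[1])-.068,P.mean(0),loss='soft_l1',f_scale=.002)
        print(c,round(d['confidence'],2),p.round(),'area',m.sum(),'board',inb(np.r_[f.x,.02]).round(1),'enc',inb([cx/1000,cy/1000,.02]).round(1),'r',round(r,1),'rms',round(float(np.sqrt(np.mean(f.fun**2)))*1000,1))
E
python3 -c "
from h import *
for c in ['scene','side']:
  snap(c,c+'5'); platec(c,None)
# hole centre & pins by eye
print('hole',inb(atz('scene',(230+277/3,80+477/3),.021)),inb(atz('side',(210+281/3,80+424/3),.021)))
for uv in [(230+91/3,80+457/3),(230+102/3,80+525/3)]: print('pintop',inb(atz('scene',uv,.030)))
for uv in [(210+225/3,80+350/3),(210+292/3,80+345/3)]: print('pintop',inb(atz('side',uv,.030)))
"
```

```text
scene 0.77 [464. 273.] area 2709 board [-158.   153.3   20. ] enc [-157.8  152.3   20. ] r 69.0 rms 1.5
scene 0.59 [324. 239.] area 2211 board [88.9  5.9 20. ] enc [88.   4.2 20. ] r 71.6 rms 2.3
scene 0.55 [214. 198.] area 1351 board [ 307.3 -221.9   20. ] enc [ 305.7 -222.6   20. ] r 70.9 rms 1.7
side 0.79 [367. 184.] area 639 board [ 275.4 -235.6   20. ] enc [ 272.1 -236.1   20. ] r 72.8 rms 2.8
side 0.7 [299. 220.] area 1049 board [80.6  1.2 20. ] enc [79.9 -0.6 20. ] r 75.6 rms 4.8
side 0.69 [259. 292.] area 2127 board [-187.3  136.9   20. ] enc [-186.6  136.    20. ] r 70.2 rms 1.4
hole [89.39091237  6.88206755 21.        ] [71.55688581 -3.90733686 21.        ]
pintop [215.78287104 -36.17957778  30.        ]
pintop [215.74923455  36.52151599  30.        ]
pintop [210.29919091  32.52334685  30.        ]
pintop [208.8203839  -35.59732742  30.        ]
```

The plate's centre is at board (85, 3), give or take 5 mm. The fingers go down behind its rim, between the chocks.

>>> jog_arm([
  {"x": 1.3,"y": 0,"z": 0,"roll": 0},
  {"x": 0,"y": 0,"z": 3,"roll": 0},
  {"x": 0,"y": 0,"z": 3,"roll": 0},
  {"x": 0,"y": 0,"z": 2,"roll": 0},
  {"x": 0,"y": 0,"z": 1,"roll": 0},
  {"x": 0,"y": 0,"z": 1,"roll": 0},
  {"x": 0,"y": 0,"z": 0.5,"roll": 0},
  {"x": 0,"y": 0,"z": 0,"roll": 0},
  {"x": 0,"y": 0,"z": 0,"roll": 0},
], gripper=2)

```text
clock: 6.4
tool_pos: [0.5129, -0.369, 0.0203]
orientation: [-179.9, -0.0, -108.1]
force: [0.6, -0.1, 0.2]
opening: 0.0199
```

```bash
python3 -c "
from h import *
st()
for c in ['scene','side']:
  im=snap(c,c+'6')['image'][:,:,::-1]
  x0,y0=(230,80) if c=='scene' else (210,80)
  cv2.imwrite(f'pics/{c}6z.png',cv2.resize(im[y0:y0+200,x0:x0+240],None,fx=3,fy=3,interpolation=cv2.INTER_CUBIC))
"
```

```text
6.4 board mm [-4.5  1.3 20.3] ori [-1.7993e+02 -1.0000e-02 -1.0809e+02] F [ 0.6 -0.1  0.2] op 0.0199
```

View pics/scene6z.png

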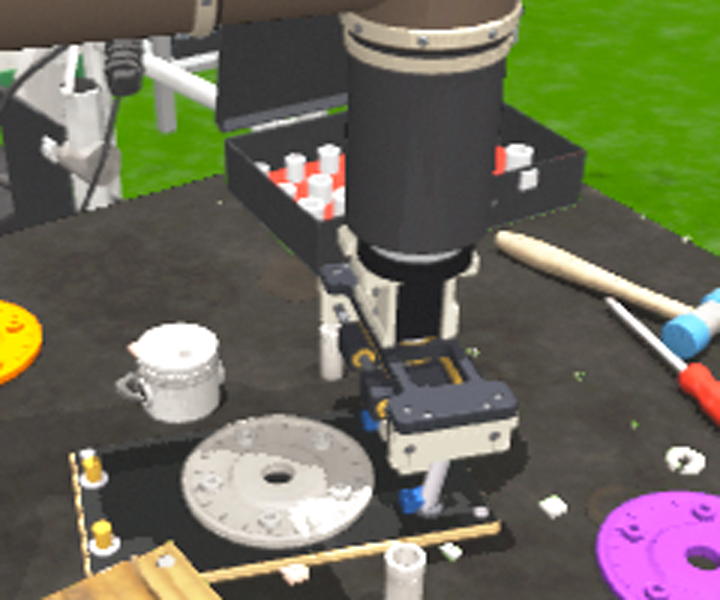

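View pics/side6z.png

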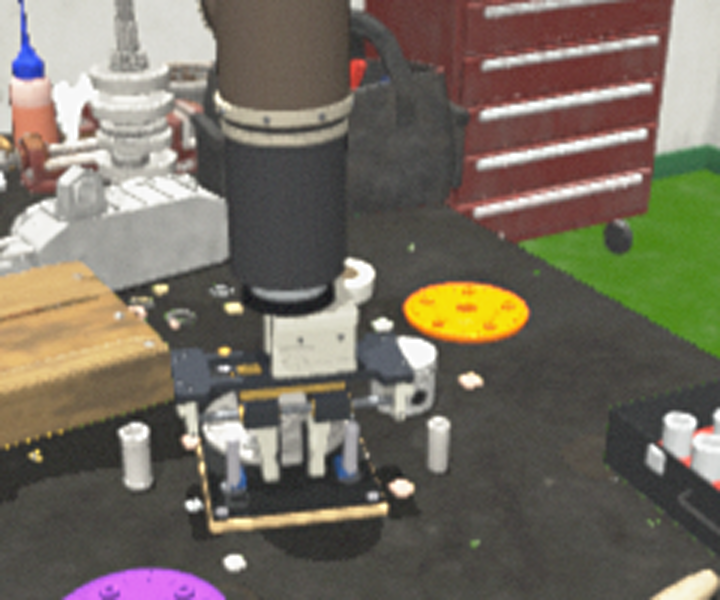

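Everything is clear here. I'll lower 3 mm more and push forward slowly.

>>> jog_arm([
  {"x": 0,"y": 0,"z": 0.3,"roll": 0},
  {"x": -0.5,"y": 0,"z": 0,"roll": 0},
  {"x": -0.5,"y": 0,"z": 0,"roll": 0},
  {"x": -0.4,"y": 0,"z": 0,"roll": 0},
  {"x": -0.4,"y": 0,"z": 0,"roll": 0},
  {"x": -0.4,"y": 0,"z": 0,"roll": 0},
  {"x": -0.4,"y": 0,"z": 0,"roll": 0},
  {"x": -0.4,"y": 0,"z": 0,"roll": 0},
], gripper=2)

```text
clock: 7.3
tool_pos: [0.5216, -0.3402, 0.0166]
orientation: [180.0, -0.0, -108.1]
force: [-1.8, -4.0, 0.2]
opening: 0.0198
```

```bash
python3 -c "
from h import *
st()
for c in ['scene']:
  im=snap(c,c+'7')['image'][:,:,::-1]
  platec(c,None)
  x0,y0=(230,80) if c=='scene' else (210,80)
  cv2.imwrite(f'pics/{c}7z.png',cv2.resize(im[y0:y0+200,x0:x0+240],None,fx=3,fy=3,interpolation=cv2.INTER_CUBIC))
"
```

```text
7.3 board mm [25.5  2.  16.6] ori [ 1.7999e+02 -2.0000e-02 -1.0811e+02] F [-1.8 -4.   0.2] op 0.0198
scene 0.71 [464. 271.] area 2736 board [-158.4  152.3   20. ] enc [-158.   152.2   20. ] r 68.8 rms 1.4
scene 0.6 [217. 197.] area 1338 board [ 307.3 -221.2   20. ] enc [ 306.  -222.2   20. ] r 70.6 rms 1.6
scene 0.56 [314. 241.] area 2142 board [102.5   5.1  20. ] enc [101.4   4.8  20. ] r 70.1 rms 1.3
```

View pics/scene7z.png

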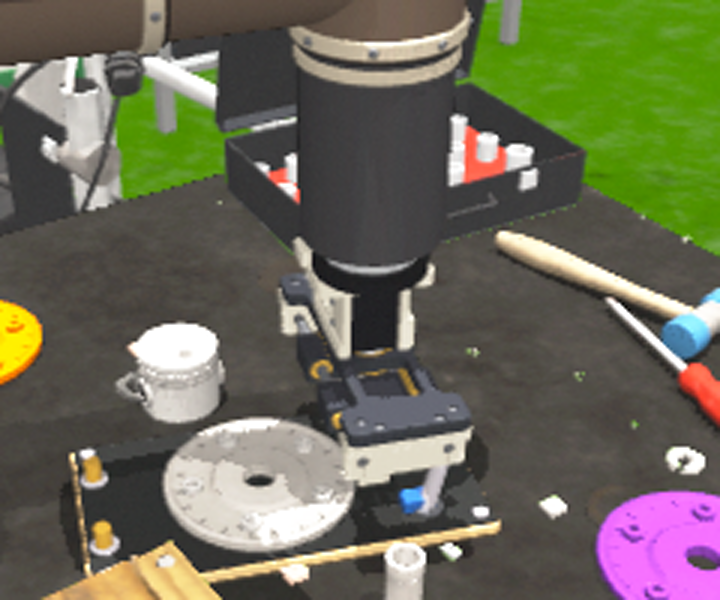

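It's sliding smoothly at about 4 N. I'll back off 6 mm and open the fingers so the disc nests between them. Then I'll push the rest of the way.

>>> jog_arm([
  {"x": 0.6,"y": 0,"z": 0,"roll": 0},
  {"x": 0,"y": 0,"z": 0,"roll": 0},
  {"x": 0,"y": 0,"z": 0,"roll": 0},
  {"x": 0,"y": 0,"z": 0,"roll": 0},
  {"x": -0.6,"y": 0,"z": 0,"roll": 0},
  {"x": -0.5,"y": 0,"z": 0,"roll": 0},
  {"x": -0.5,"y": 0,"z": 0,"roll": 0},
  {"x": -0.5,"y": 0,"z": 0,"roll": 0},
  {"x": -0.5,"y": 0,"z": 0,"roll": 0},
  {"x": -0.5,"y": 0,"z": 0,"roll": 0},
  {"x": -0.5,"y": 0,"z": 0,"roll": 0},
  {"x": 0,"y": 0,"z": 0,"roll": 0},
], gripper=5.5)

```text
clock: 8.6
tool_pos: [0.5313, -0.3109, 0.0165]
orientation: [-180.0, 0.0, -108.1]
force: [-1.1, -1.3, -0.2]
opening: 0.055
```

```bash
python3 -c "
from h import *
st()
for c in ['scene']:
  im=snap(c,c+'8')['image'][:,:,::-1]
  platec(c,None)
  x0,y0=(230,80) if c=='scene' else (210,80)
  cv2.imwrite(f'pics/{c}8z.png',cv2.resize(im[y0:y0+200,x0:x0+240],None,fx=3,fy=3,interpolation=cv2.INTER_CUBIC))
"
```

```text
8.6 board mm [56.4  1.9 16.5] ori [-1.8000e+02  2.0000e-02 -1.0808e+02] F [-1.1 -1.3 -0.2] op 0.055
scene 0.89 [216. 201.] area 1338 board [ 306.7 -221.2   20. ] enc [ 306.7 -221.    20. ] r 71.3 rms 2.3
scene 0.84 [304. 242.] area 2129 board [127.9   4.5  20. ] enc [127.7   3.2  20. ] r 72.4 rms 2.2
scene 0.57 [462. 270.] area 2862 board [-158.7  152.4   20. ] enc [-158.6  151.4   20. ] r 71.3 rms 1.7
```

View pics/scene8z.png

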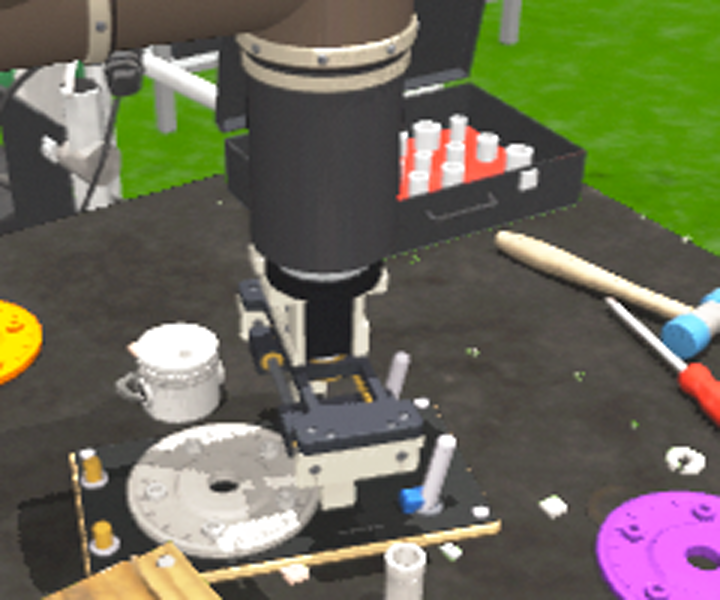

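>>> jog_arm([
  {"x": -0.4,"y": 0,"z": 0,"roll": 0},
  {"x": -0.4,"y": 0,"z": 0,"roll": 0},
  {"x": -0.4,"y": 0,"z": 0,"roll": 0},
  {"x": -0.3,"y": 0,"z": 0,"roll": 0},
  {"x": -0.2,"y": 0,"z": 0,"roll": 0},
], gripper=5.5)

```text
clock: 9.2
tool_pos: [0.5363, -0.2953, 0.0166]
orientation: [180.0, -0.0, -108.1]
force: [-1.6, -4.6, -0.5]
opening: 0.0551
```

>>> jog_arm([
  {"x": -0.1,"y": 0,"z": 0,"roll": 0},
  {"x": -0.1,"y": 0,"z": 0,"roll": 0},
], gripper=5.5)

```text
clock: 9.4
tool_pos: [0.5369, -0.2936, 0.0165]
orientation: [180.0, -0.0, -108.1]
force: [-1.0, -4.8, -0.7]
opening: 0.0551
```

>>> jog_arm([
  {"x": -0.1,"y": 0,"z": 0,"roll": 0},
  {"x": -0.1,"y": 0,"z": 0,"roll": 0},
], gripper=5.5)

```text
clock: 9.6
tool_pos: [0.5375, -0.2918, 0.0166]
orientation: [180.0, -0.0, -108.1]
force: [-1.1, -4.3, 0.5]
opening: 0.0547
```

```bash
python3 -c "
from h import *
st()
for c in ['scene']:
  im=snap(c,c+'9')['image'][:,:,::-1]
  platec(c,None)
  x0,y0=(240,200)
  cv2.imwrite(f'pics/{c}9z.png',cv2.resize(im[y0:y0+100,x0:x0+130],None,fx=6,fy=6,interpolation=cv2.INTER_CUBIC))
"
```

```text
9.6 board mm [76.5  2.  16.6] ori [ 180.     -0.   -108.11] F [-1.1 -4.3  0.5] op 0.0547
scene 0.94 [216. 198.] area 1308 board [ 307.3 -224.1   20. ] enc [ 312.8 -222.1   20. ] r 72.2 rms 2.4
scene 0.81 [464. 269.] area 2834 board [-158.   152.4   20. ] enc [-159.4  153.7   20. ] r 70.6 rms 1.7
```

View pics/scene9z.png

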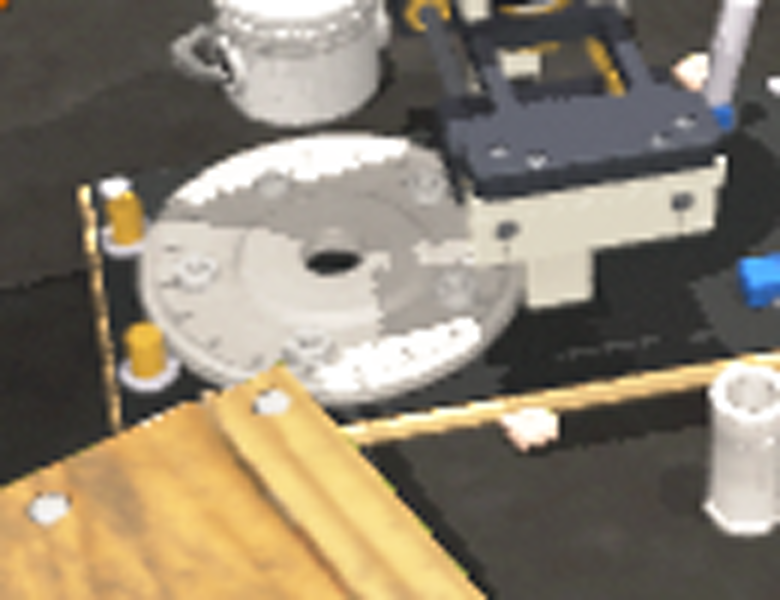

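The plate is close to both pins, (261,236) and (264,258), but the force is still only the sliding friction. I'll keep going in 1 mm steps until it rises.

>>> jog_arm([
  {"x": -0.1,"y": 0,"z": 0,"roll": 0},
  {"x": -0.1,"y": 0,"z": 0,"roll": 0},
], gripper=5.5)

```text
clock: 9.9
tool_pos: [0.5381, -0.2898, 0.0166]
orientation: [-180.0, -0.0, -108.1]
force: [-1.6, -4.5, 0.0]
opening: 0.055
```

>>> jog_arm([
  {"x": -0.1,"y": 0,"z": 0,"roll": 0},
  {"x": -0.1,"y": 0,"z": 0,"roll": 0},
], gripper=5.5)

```text
clock: 10.1
tool_pos: [0.5387, -0.288, 0.0166]
orientation: [180.0, -0.0, -108.1]
force: [-2.9, -7.8, -1.3]
opening: 0.0547
```

Force has begun to rise.

>>> jog_arm([
  {"x": -0.1,"y": 0,"z": 0,"roll": 0},
  {"x": 0,"y": 0,"z": 0,"roll": 0},
], gripper=5.5)

```text
clock: 10.3
tool_pos: [0.5389, -0.2877, 0.0166]
orientation: [180.0, -0.1, -108.1]
force: [-1.3, -9.6, -0.6]
opening: 0.0554
```

>>> jog_arm([
  {"x": -0.1,"y": 0,"z": 0,"roll": 0},
  {"x": 0,"y": 0,"z": 0,"roll": 0},
], gripper=5.5)

```text
clock: 10.5
tool_pos: [0.5392, -0.2874, 0.0167]
orientation: [-180.0, -0.1, -108.1]
force: [-1.6, -12.1, -2.5]
opening: 0.0549
```

```bash
python3 -c "
from h import *
st()
for c in ['scene','side']:
  im=snap(c,c+'10')['image'][:,:,::-1]
  x0,y0=(240,200) if c=='scene' else (250,170)
  cv2.imwrite(f'pics/{c}10z.png',cv2.resize(im[y0:y0+100,x0:x0+130],None,fx=6,fy=6,interpolation=cv2.INTER_CUBIC))
"
```

```text
10.5 board mm [81.2  1.6 16.7] ori [-1.7999e+02 -9.0000e-02 -1.0809e+02] F [ -1.6 -12.1  -2.5] op 0.0549
```

View pics/scene10z.png

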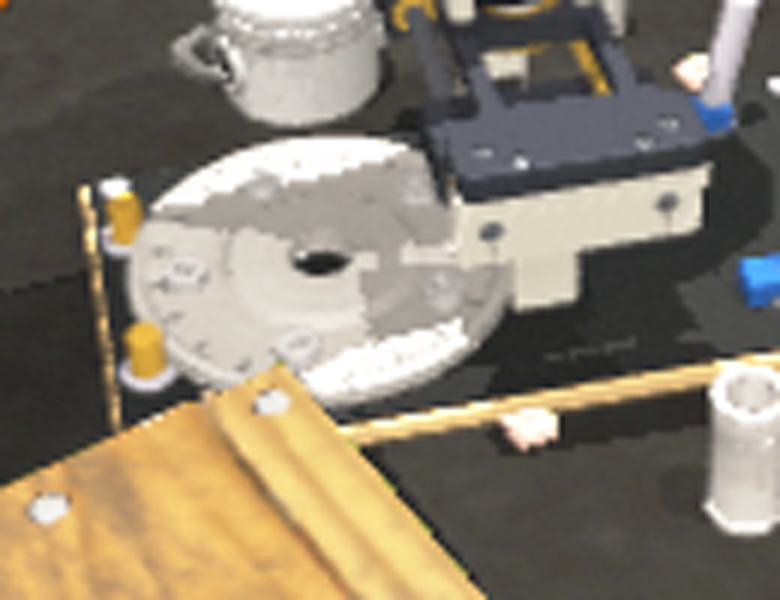

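It looks like contact at both pins, and the force is rising. I'll press a little harder so it settles fully into both.

>>> jog_arm([
  {"x": -0.1,"y": 0,"z": 0,"roll": 0},
  {"x": -0.1,"y": 0,"z": 0,"roll": 0},
  {"x": 0,"y": 0,"z": 0,"roll": 0},
], gripper=5.5)

```text
clock: 10.9
tool_pos: [0.5394, -0.287, 0.0168]
orientation: [-180.0, -0.2, -108.1]
force: [-3.1, -21.9, -2.7]
opening: 0.0547
```

>>> jog_arm([
  {"x": -0.1,"y": 0,"z": 0,"roll": 0},
  {"x": -0.1,"y": 0,"z": 0,"roll": 0},
  {"x": 0,"y": 0,"z": 0,"roll": 0},
], gripper=5.5)

```text
clock: 11.2
tool_pos: [0.5395, -0.2866, 0.017]
orientation: [180.0, -0.3, -108.1]
force: [-6.0, -31.2, -3.2]
opening: 0.055
```

```bash
python3 -c "
from h import *
st()"
```

```text
11.2 board mm [82.   1.7 17. ] ori [ 179.98   -0.27 -108.09] F [ -6.  -31.2  -3.2] op 0.055
```

It's firmly seated: force is at 31 N with no further movement. I'll back off, raise the arm and check.

>>> jog_arm([
  {"x": 0.5,"y": 0,"z": 0,"roll": 0},
  {"x": 1,"y": 0,"z": 0,"roll": 0},
  {"x": 0,"y": 0,"z": -3,"roll": 0},
  {"x": 0,"y": 0,"z": -4,"roll": 0},
  {"x": 0,"y": 0,"z": -4,"roll": 0},
  {"x": 2,"y": 0,"z": -4,"roll": 0},
  {"x": 4,"y": 0,"z": 0,"roll": 0},
  {"x": 4,"y": 0,"z": 0,"roll": 0},
  {"x": 0,"y": 0,"z": 0,"roll": 0},
], gripper=5.5)

```text
clock: 12.1
tool_pos: [0.5039, -0.3943, 0.1668]
orientation: [-179.9, 0.0, -108.3]
force: [0.3, 1.0, -0.4]
opening: 0.0549
```

```bash
python3 -c "
from h import *
st()
for c in ['scene','side']:
  im=snap(c,c+'11')['image'][:,:,::-1]
  platec(c,None)
  x0,y0=(240,200) if c=='scene' else (250,170)
  cv2.imwrite(f'pics/{c}11z.png',cv2.resize(im[y0:y0+100,x0:x0+130],None,fx=6,fy=6,interpolation=cv2.INTER_CUBIC))
"
```

```text
12.1 board mm [-31.4   2.  166.8] ori [-1.7995e+02  2.0000e-02 -1.0826e+02] F [ 0.3  1.  -0.4] op 0.0549
scene 0.97 [217. 199.] area 1332 board [ 306.4 -221.8   20. ] enc [ 307.8 -222.1   20. ] r 71.7 rms 3.3
scene 0.86 [465. 268.] area 2794 board [-158.7  152.9   20. ] enc [-157.5  152.7   20. ] r 69.5 rms 1.4
scene 0.8 [293. 243.] area 2229 board [150.7   3.6  20. ] enc [151.7   3.   20. ] r 72.2 rms 2.6
side 0.94 [295. 210.] area 869 board [143.7   0.5  20. ] enc [143.    2.8  20. ] r 71.5 rms 2.1
side 0.69 [258. 292.] area 2093 board [-187.9  136.6   20. ] enc [-187.3  137.5   20. ] r 70.1 rms 1.6
side 0.68 [366. 184.] area 610 board [ 277.5 -238.5   20. ] enc [ 278.4 -235.6   20. ] r 72.7 rms 2.6
```

View pics/scene11z.png

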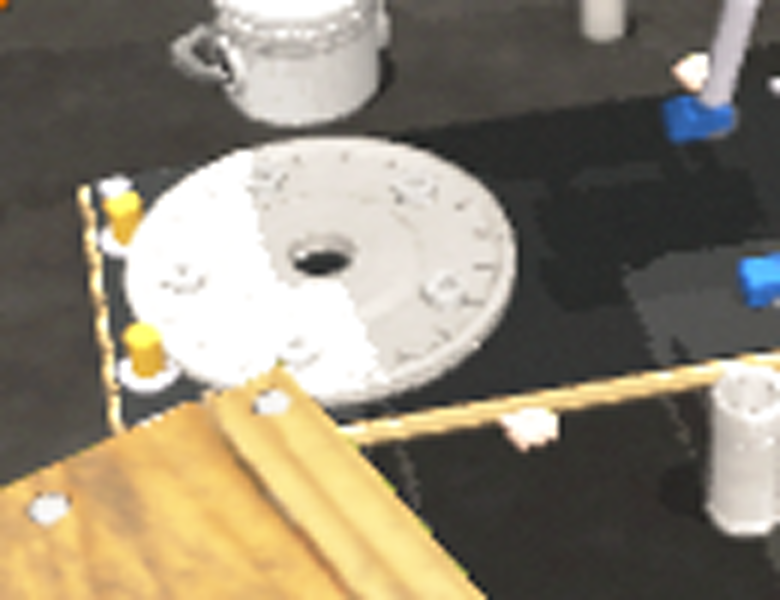

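View pics/side11z.png

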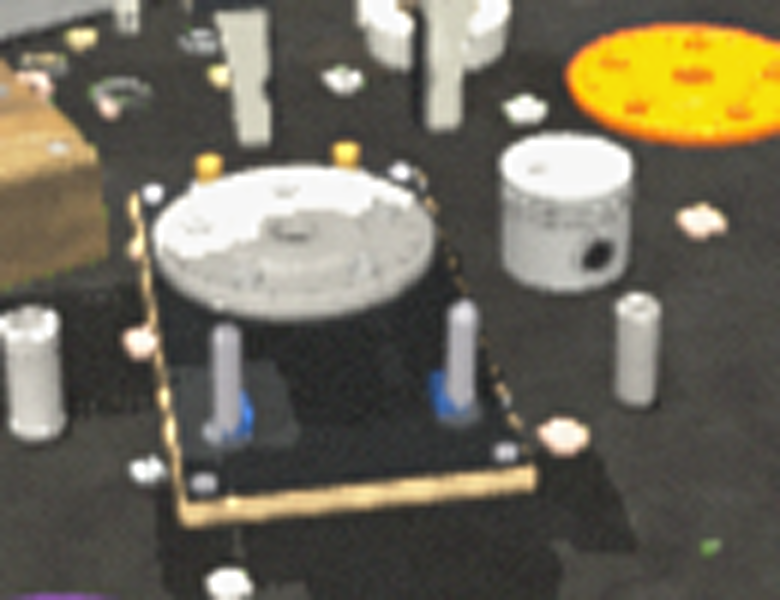

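The plate lies against the pins. I'll overlay the predicted seated outline to verify contact with both.

```bash
python3 - <<'E'
from h import *
b=np.load('b.npy')
t=np.linspace(0,2*np.pi,120)
for c,cx0,sh in (('scene',(240,210),(0.8,0.2)),('side',(265,175),(-5,-1.5))):
    im=cv2.imread(f'pics/{c}11.png'); x0,y0=cx0; k=8
    z=cv2.resize(im[y0:y0+75,x0:x0+100],None,fx=k,fy=k,interpolation=cv2.INTER_CUBIC)
    def dr(P,col):
        q=(proj(c,b2w(b,P))-[x0,y0]+.5)*k-.5
        cv2.polylines(z,[np.round(q*8).astype(int)],True,col,1,cv2.LINE_AA,3)
    for h,col in((22,(0,0,255)),(12,(255,128,0))):
        dr(np.c_[150+sh[0]+68*np.cos(t),sh[1]+68*np.sin(t),0*t+h],col)
    for y in(-35,35):
        for h in (12,30): dr(np.c_[215+sh[0]+6*np.cos(t),y+sh[1]+6*np.sin(t),0*t+h],(0,255,0))
    cv2.imwrite(f'pics/{c}12z.png',z)
E
```

```text
(no output)
```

View pics/scene12z.png

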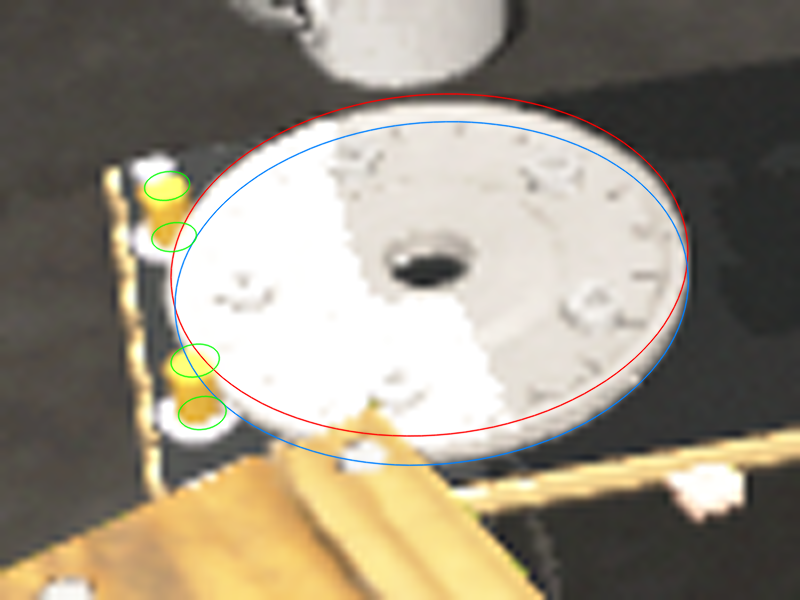

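View pics/side12z.png

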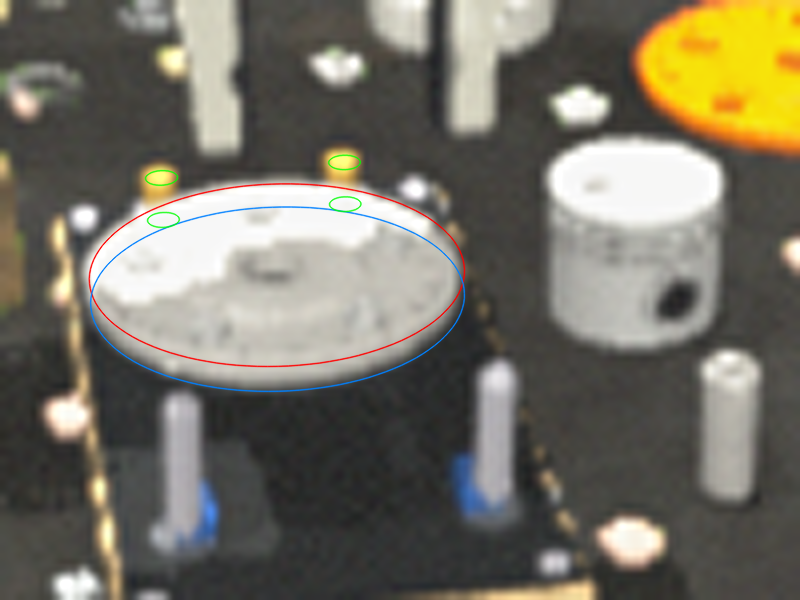

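The overlay agrees to about 1 px, but it hints at a 1–2 mm offset toward +y. To check both contacts directly I'll look from above with the wrist camera.

>>> jog_arm([
  {"x": 0,"y": 0,"z": -4,"roll": 0},
  {"x": -4,"y": 0,"z": -1,"roll": 0},
  {"x": -4,"y": 0,"z": 0,"roll": 0},
  {"x": -4,"y": 0,"z": 0,"roll": 0},
  {"x": -4,"y": 0,"z": 0,"roll": 0},
  {"x": -4,"y": 0,"z": 0,"roll": 0},
  {"x": -2,"y": 0,"z": 0,"roll": 0},
  {"x": 0,"y": 0,"z": 0,"roll": 0},
  {"x": 0,"y": 0,"z": 0,"roll": 0},
], gripper=5.5)

```text
clock: 13.2
tool_pos: [0.5735, -0.1811, 0.2166]
orientation: [180.0, 0.0, -107.9]
force: [0.5, -0.2, -0.2]
opening: 0.0549
```

```bash
python3 -c "
from h import *
st()
s=snap('wrist','w1')"
```

```text
13.2 board mm [192.9   2.2 216.6] ori [ 1.8000e+02  1.0000e-02 -1.0795e+02] F [ 0.5 -0.2 -0.2] op 0.0549
```

View pics/w1.png

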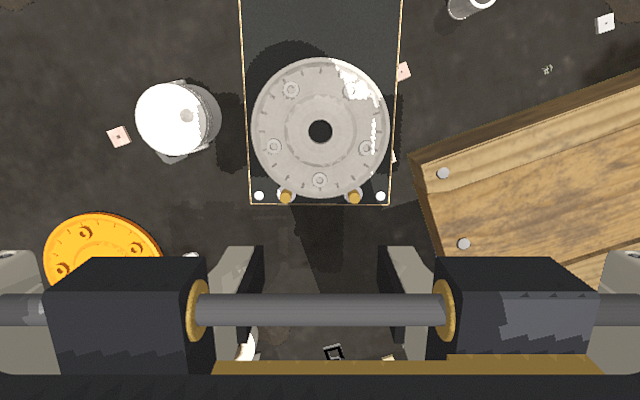

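```bash
python3 - <<'E'
from h import *
im=cv2.imread('pics/w1.png')
z=cv2.resize(im[170:215,255:385],None,fx=6,fy=6,interpolation=cv2.INTER_CUBIC); cv2.imwrite('pics/w1z.png',z)
o=ctrl.get_obs()
pos,ori=o['tool_pos'],o['orientation']
# hole & disc: threshold-free; use network mask on wrist
for d in ctrl.regions_of('wrist','plate'):
    m=d['mask'].astype(np.uint8); k=max(cv2.findContours(m,0,cv2.CHAIN_APPROX_NONE)[0],key=cv2.contourArea)[:,0,:]
    P=np.array([watz(q,.022,pos,ori)[:2] for q in k])
    from scipy.optimize import least_squares
    f=least_squares(lambda v:np.hypot(P[:,0]-v[0],P[:,1]-v[1])-v[2],list(P.mean(0))+[.068],loss='soft_l1',f_scale=.001)
    print(d['confidence'],inb([*f.x[:2],.022]),f.x[2])
print('hole',inb(watz((320,131.5),.020,pos,ori)))
for uv in((286,197),(354,197)): print('pin',inb(watz(uv,.030,pos,ori)))
E
```

```text
0.82 [150.6274334    1.84820939  22.        ] 0.06671978017807749
0.76 [ 296.31714733 -234.85015516   22.        ] 0.061547661690681696
hole [151.30892848   1.67610077  20.        ]
pin [215.25218535 -32.37543558  30.        ]
pin [215.12029034  35.93101738  30.        ]
```

View pics/w1z.png

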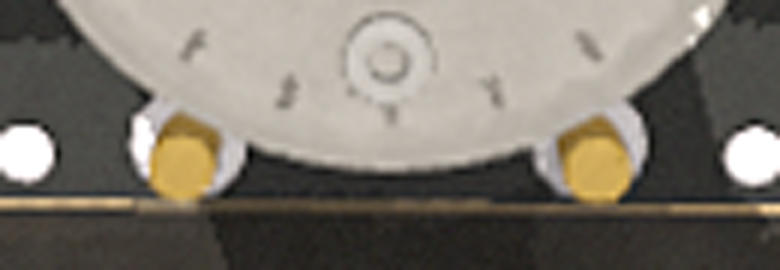

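The wrist view shows the plate rim meeting both brass pins symmetrically, at (286,197) and (354,197). The plate centre is at y = 1.8 mm and the pin midpoint at y = 1.8 mm. The piston, sleeve and piston pin are still standing, so I'm handing in.

```bash
python3 -c "
from h import *
print(ctrl.close_job())"
```

```text
the job is handed in; nothing more can be done
None
```

The plate is tipped over, lies flat with its bolted face up, and sits against both brass pins. I never gripped or lifted it. The job took about 13 s.

- **Tipping:** I pushed the top edge slowly from behind with the fingers until the plate fell forward.
- **Pushing:** With the fingertips behind the rim, I pushed it along the rubber. At the pins the force rose to about 32 N and the plate stopped moving.
- **Seating check:** The wrist view from above showed the rim meeting both pins. The plate's centre was level with their midpoint to within 0.2 mm and 64–65 mm behind them; the nominal distance is 65 mm.
- **Disagreement between cameras:** The scene and side cameras put the plate 2–3 mm to the left of the pin midpoint. I trusted the wrist view because it looks almost straight down.
- **Bystanders:** The piston, sleeve and piston pin looked upright and in place in the pictures taken after the push. I did not re-measure their positions.

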